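Sift the small nuts out of the washed union caps

TASK

The steel sieve standing on the rubber mat holds washed gas-fitting parts: five small nuts and three big caps. Take it by its bridge handle, carry it level to the catch tray on the sprung stand, lower it gently until its two side flanges rest on the tray's long walls, and, keeping hold of it and keeping it resting there, shake it side to side along the tray's length until all five nuts have dropped into the tray. Then set the sieve with the three caps still in it back upright on the middle of the mat and let go, never pressing or knocking on the tray with more than about 15 N, losing no part and leaving the other things on the bench where they are.

Things in the scene. Friction and masses are not known exactly. Their poses are not given: they have to be found in the camera images.
- sieve_handle (a point): centre of the steel sieve's bridge handle, the place to grip it: a straight bar along the sieve's x axis, 116 mm long, 14 mm wide (along y), 18 mm tall, over the middle of the box. This point is 100 mm above the sieve's underside and 60 mm above the box's rim. z up, x along the handle, y across the floor slots (the shaking direction)
- sieve: the loose sieve, an open steel box, outside 116 (x) x 156 (y) x 40 mm tall, about 0.45 kg empty, 0.7 kg full; origin at the centre of its underside, axes as at the handle. At both x ends a flange 22 mm wide, 156 mm long sticks out (x = 58 to 80 mm either side), its underside 14 mm above the sieve's underside
- sieve_floor (a point): centre of the top of the sieve's floor, 4 mm above its underside. The floor, 4 mm thick, is three flat bars along x, 18 mm wide, at y = -40, 0 and +40 mm, with open slots 22 mm wide between and beside them
- mat: black rubber mat, fixed, 220 x 220 x 4 mm, on which the sieve stands at first; origin at the centre of its underside on the bench, axes along its sides
- stand: fixed foot, 150 x 170 mm, of the height-adjustable stand under the steel catch tray; origin on the bench straight under the tray's centre; z up, y along the tray's length. The tray is open on top, inside 128 (x) x 230 mm (y). Its height is not measured: its long walls' tops lie anywhere from 100 to 135 mm above the bench, so a seated sieve's handle point is at 186 to 221 mm
- tray_axis (a point): point 50 mm above the stand's origin (does not follow the tray's height). The tray's long walls (along y, 4 mm thick, at x = +-66 mm) carry the sieve's flanges; the box hangs between them with 6 mm to spare each side in x and slides along y. Short end walls are 12 mm lower; inner floor 38 mm below the long walls' tops
- tray_springs (a point): point 30 mm above the stand's origin. The tray floats on springs: it starts to give at about 1 N, then yields 1 mm per 10 N, straight down only, by at most 6 mm; the stand below holds its height. A full sieve let go on it sinks it less than 1 mm
- nut1_center (a point): centre of a small steel nut, 16 mm across and 9 mm thick, lying on a floor bar of the sieve at first, 12 g, rather slippery (friction about 0.25); z along its hole
- nut2_center (a point): centre of a small steel nut, 16 mm across and 9 mm thick, lying on a floor bar of the sieve at first, 12 g, rather slippery (friction about 0.25); z along its hole
- nut3_center (a point): centre of a small steel nut, 16 mm across and 9 mm thick, lying on a floor bar of the sieve at first, 12 g, rather slippery (friction about 0.25); z along its hole
- nut4_center (a point): centre of a small steel nut, 16 mm across and 9 mm thick, lying on a floor bar of the sieve at first, 12 g, rather slippery (friction about 0.25); z along its hole
- nut5_center (a point): centre of a small steel nut, 16 mm across and 9 mm thick, lying on a floor bar of the sieve at first, 12 g, rather slippery (friction about 0.25); z along its hole
- cap1_center (a point): centre of a big steel cap, a cylinder 34 mm across and 26 mm tall, too big for the floor slots, in the sieve, about 70 g
- cap2_center (a point): centre of a big steel cap, a cylinder 34 mm across and 26 mm tall, too big for the floor slots, in the sieve, about 70 g
- cap3_center (a point): centre of a big steel cap, a cylinder 34 mm across and 26 mm tall, too big for the floor slots, in the sieve, about 70 g
- driver: screwdriver lying between mat and stand, to be left alone; 170 mm long along its x axis; origin at its middle, on the bench
- dropper: small amber bottle, 40 mm across, 90 mm tall, to be left alone; origin under its centre
- beaker: steel beaker, 60 mm across, 70 mm tall, to be left alone; origin under its centre
- jar: white jar, 56 mm across, 60 mm tall, to be left alone; origin under its centre
Things that resemble listed ones, but are neither listed nor needed, are in the scene too. What is shaped like the sieve but blue is not meant.

How it is judged:
By the outcome, as a careful person would: the job done as asked, in the order asked, and still so for the second after the job is handed in, with the robot touching nothing.
It also fails if it takes over 64 s, if anything falls off the work surface, if the arm or the gripper's body presses on something with over 40 N, if the wrist force passes 120 N, or if a joint passes its speed limit or range.

ROBOT

A 6-joint arm with a two-finger parallel gripper is mounted at the origin on the work surface. World frame = base frame: x ahead of the robot, y to its left, z up, the work surface at z = 0. Lengths are in mm, angles in rad, forces in N, time in s.
With the tool pointing down it reaches from about 400 to 925 mm from the base axis. Payload 12.5 kg.
Tool frame: the origin (TCP) lies on the front face of the gripper's body, between the roots of the fingers; the fingertips stand 78 mm ahead of it and the grasp point (between the pads) lies 59 mm ahead of it (env.nose_length is the distance from the TCP to the fingertips, in mm); z points along the fingers, y is the line along which they close (so a half turn about z gives the same grasp; the last joint's range is limited). The gripper opens to 95 mm and grips with 3 to 60 N. Pads are 20 mm wide; open, the fingers measure 119 mm over their backs; the gripper's body (75 mm by 180 mm) begins 59 mm behind the grasp point.
Start: joints at [1.136, 0.491, 1.559, -0, 1.092, -0.106], TCP at [201.798, 591.537, 292.261] pointing down, gripper open.
Joint ranges: [-3.1, 3.1], [-0.84, 2.19], [0.05, 2.79], [-1.13, 4.28], [0.06, 2.93], [-2.69, 2.69]. Speed limits (rad/s): [2.22, 2.22, 2.79, 3.14, 3.14, 3.14].

INTERFACE

Orientations are given as [roll, pitch, yaw] about the fixed x, y, z axes, in that order (R = Rz(yaw) Ry(pitch) Rx(roll)).
In Python, from cell import env gives the robot as it stands.
- The arm moves only by the tool jog_arm, never from a script. Its argument "motion" is a list of rows, each a list of 7 numbers: the turn, a rotation vector about the tool's x, y, z in degrees, then the shift along the tool's x, y, z in mm, then the finger opening in mm, from 0 to 95.1. In form: [[wx, wy, wz, x, y, z, hand], ...]. A call has 1 to 10 rows; each row shifts and turns the commanded pose from where the row before left it, along the tool's axes as they then stand; what a row does not reach is not made up. A row lasts 1/8 s, in which the tool goes at most 62.5 mm and 10.7 degrees, less where a joint would pass 70% of its speed; a pose out of reach is approached as far as the arm can. A call is refused whole if a number of a shift passes 62.5 or a number of a turn 10.7, either way. A call with a gripper value outside its range is refused whole. The fingers move at their own pace and stop on an object; the grip force is fixed at half the most. Time passes only in rows, so rows that do not move let the fingers close. It gives the time, the measured TCP pose, the force, the opening and the grip force at its end, in the units of the state.
- env.state(): the state, without advancing time (a new reading comes with each control period).
- env.read_camera(name): name is "scene" or "top"; returns a dict with "color" (400x640x3 uint8, red, green, blue), "z_map" (400x640 float32, mm along the optical axis (not along the pixel's ray), 0 where there is no reading), "camera_matrix" (3x3 intrinsics, pixels), "k1" (the pictures are not rectified: a ray, as slopes to the right and down, at radius r is drawn at 1 + k1 r^2 times it, then the intrinsics apply), "world_to_cam" (4x4, takes a point from world to camera coordinates). Camera axes: x right, y up, looking along -z (the intrinsics and any distortion apply to the point x, -y, -z); pixel columns grow to the right and rows downward; lengths in mm; the calibration is good to about 2 mm. A picture is of the moment at which its call begins.
- env.job_done(): hands the job in; it is judged then, once.
Trained networks look in the newest picture that a camera, given by its name, has taken for a name from the list of things; names that differ only in an ending like _2 or _b are one class to them, and where a whole thing is asked for, a point or a joint stands for the part that bears it (a point fixed in the world has none). Each returns a list of dicts, best first, with "score" (0 to 1); they miss things now and then, are a little off and sometimes report something else, mostly with a low value. They report only what shows in the picture. A call takes as long as a camera call. They do not tell look-alikes from the thing itself.
- env.recognise(camera, thing): "location" ([column, row] in pixels, amid what is visible of it).
The state is a dict: "t": time; "joints": joint angles; "qvel": joint speeds; "tau": joint torques, N m; "eef_pos": TCP position; "tcp_rot": TCP orientation; "ft_force": force on the tool from outside, world axes, zero at the start; "moment": the same for the moment, N m; "opening": opening from 0.0 (shut) to 1.0 (fully open); "grip_force": force on a finger pad.
Only numpy, scipy, OpenCV 4.12 (cv2) and the standard library are available. Lean on these libraries where they do the work, as an engineer would, in place of code of your own. Each camera call takes 0.05 s, during which the arm holds its last target. There are 200 camera calls.

## Working session

There is one attempt and no reset: what is moved stays moved. The work goes in short steps, Python scripts to look and compute and a tool call to move; the robot and the scene stay as the last step left them, time stands still between calls to the robot, and variables do not carry over. Pictures are saved under pics/ and viewed, at most 10 in all, crops included, and the job is handed in when it is done.

Besides the shell and the picture viewer there is one more tool, called after "Emit:" as name(argument=value, ...) on one line, values as JSON. jog_arm: Moves the arm, as the interface text tells. Its arguments: {"type":"object","properties":{"motion":{"type":"array"}},"required":["motion"]}

```bash
mkdir -p pics; ls
cat > h.py <<'E'
import numpy as np, cv2
from cell import env
def ray(c,px):
    K=c["camera_matrix"];k1=c["k1"];d=np.array([(px[0]-K[0,2])/K[0,0],(px[1]-K[1,2])/K[1,1]])
    u=d.copy()
    for _ in range(20): u=d/(1+k1*(u@u))
    return u
def world(c,px,z=None):
    """px-> world; z given: intersect plane, else depth map"""
    u=ray(c,px);T=np.linalg.inv(c["world_to_cam"]);v=np.array([u[0],-u[1],-1.])
    if z is None:
        d=float(c["z_map"][int(round(px[1])),int(round(px[0]))])
    else:
        w=T[:3,:3]@v; d=(z-T[2,3])/w[2]
    return T[:3,:3]@(v*d)+T[:3,3]
def cloud(c):
    K=c["camera_matrix"];h,w=c["z_map"].shape
    g=np.stack(np.meshgrid(np.arange(w),np.arange(h)),-1).astype(float)
    d=(g-[K[0,2],K[1,2]])/[K[0,0],K[1,1]];u=d.copy()
    for _ in range(20): u=d/(1+c["k1"]*(u**2).sum(-1,keepdims=True))
    T=np.linalg.inv(c["world_to_cam"]);D=c["z_map"][...,None]
    P=np.concatenate([u[...,:1],-u[...,1:],-np.ones_like(D)],-1)*D
    P=P@T[:3,:3].T+T[:3,3]; P[D[...,0]==0]=np.nan
    return P
def save(c,n,crop=None,s=1):
    im=c["color"][...,::-1]
    if crop: x0,y0,x1,y1=crop; im=im[y0:y1,x0:x1]
    cv2.imwrite("pics/"+n,cv2.resize(im,None,fx=s,fy=s,interpolation=cv2.INTER_CUBIC))
E
python3 - <<'E'
from h import *
np.set_printoptions(precision=1,suppress=True)
c=env.read_camera("top");s=env.read_camera("scene")
cv2.imwrite("pics/a.png",np.vstack([c["color"],s["color"]])[...,::-1][:, :])
im=cv2.imread("pics/a.png");cv2.imwrite("pics/a.png",cv2.resize(im,None,fx=.75,fy=.75))
for cam,cc in(("top",c),("scene",s)):
  for n in ["sieve_handle","sieve","mat","stand","nut1_center","cap1_center","driver","dropper","beaker","jar"]:
    print(cam,n,[(round(r["score"],2),np.round(r["location"]),world(cc,r["location"])) for r in env.recognise(cam,n)[:6]])
print(env.state())
E
```

```text
pics
top sieve_handle [(0.66, array([442., 172.]), array([ 548.7, -201.7,   78.4])), (0.63, array([286., 186.]), array([523.8, 214. ,  17.5])), (0.62, array([162., 232.]), array([399.7, 555.2,   4.5])), (0.59, array([242., 327.]), array([161.7, 311.4, 109.2]))]
top sieve [(0.91, array([164., 229.]), array([407.1, 546.4,  10.7])), (0.62, array([244., 324.]), array([168.1, 308.3, 102.2])), (0.56, array([286., 183.]), array([535. , 213.4,   6.7])), (0.31, array([359., 230.]), array([403.6,  13.4,  16.6])), (0.29, array([229., 254.]), array([341.2, 366. ,   5.3]))]
top mat [(0.57, array([296., 179.]), array([547.4, 187.2,   1.9]))]
top stand [(0.61, array([441., 172.]), array([ 550.9, -199.1,   78.3]))]
top nut1_center []
top cap1_center [(0.37, array([293., 174.]), array([556.4, 192.7,  33.5]))]
top driver [(0.92, array([362., 228.]), array([406.5,   8.4,  27.8]))]
top dropper [(0.64, array([440., 173.]), array([ 548.4, -195.4,   78.8])), (0.63, array([342., 109.]), array([731.3,  58. ,  61.1]))]
top beaker [(0.58, array([233., 255.]), array([338. , 356.6,   5.6]))]
top jar [(0.57, arra
[... 935 characters left out ...]
69.]), array([ 555. , -169.8,   78.5]))]
scene driver [(0.71, array([304., 190.]), array([415.1,  11.7,  24.5]))]
scene dropper [(0.55, array([219., 245.]), array([759.3,  59.1,  52.1]))]
scene beaker [(0.64, array([408., 227.]), array([371.1, 366.1,  67.3]))]
scene jar [(0.72, array([200., 224.]), array([752.8, -40. ,  54.8]))]
{'t': 1.1, 'joints': array([ 1.1,  0.5,  1.6,  0. ,  1.1, -0.1]), 'qvel': array([-0.,  0.,  0.,  0.,  0.,  0.]), 'tau': array([ -0. , -61.2, -25.8,   0.1,   0. ,  -0. ]), 'eef_pos': array([201.8, 591.5, 292.3]), 'tcp_rot': array([3.1, 0. , 2.8]), 'ft_force': array([ 0.2, -1. , -0.1]), 'moment': array([-0., -0.,  0.]), 'grip_force': 0.0, 'opening': 0.9994834744338704}
```

View pics/a.png

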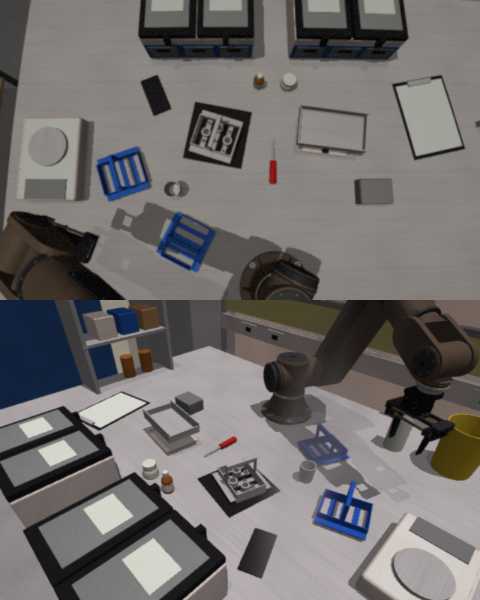

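Run:
```python
from h import *
np.set_printoptions(precision=1,suppress=True)
c=env.read_camera("top");P=cloud(c)
save(c,"b.png",(250,130,500,260),3.2)
def rect(name,x0,y0,x1,y1,zl,zh):
    Q=P[y0:y1,x0:x1].reshape(-1,3);Q=Q[(Q[:,2]>zl)&(Q[:,2]<zh)]
    r=cv2.minAreaRect(Q[:,:2].astype(np.float32));print(name,len(Q),np.round(r[0],1),np.round(r[1],1),round(r[2],1),"med z",np.median(Q[:,2]),"pct",np.percentile(Q[:,:2],[2,98],axis=0).ravel())
rect("handle",245,130,340,230,88,125)
rect("rim/walls",245,130,340,230,33,52)
rect("flange",245,130,340,230,12,26)
rect("tray top",390,120,500,230,92,140)
for a in(60,70,80,90,100,110,120,130):
  Q=P[120:230,390:500].reshape(-1,3);print(a,((Q[:,2]>a)&(Q[:,2]<a+10)).sum(),end=" ")
```

```text
handle 279 [536.9 208.9] [ 14.5 116.9] 72.3 med z 112.47953812160154 pct [481.4 187.5 589.4 229.4]
rim/walls 527 [536.7 208.3] [154.4 117.3] 72.3 med z 38.76560421916065 pct [462.5 125.2 610.3 292.2]
flange 983 [532.7 212.3] [159.3 170.7] 72.2 med z 21.585628124506457 pct [446.2 122.  626.8 296.5]
tray top 1009 [ 547.4 -199.9] [240.9 139.4] 82.6 med z 106.44422497719165 pct [ 466.4 -321.   625.6  -75.9]
60 1 70 2939 80 1120 90 301 100 365 110 399 120 13 130 0
```

Picture: the steel sieve on the black mat is at top-camera pixel ≈(291,180). The candidates for it are the steel one (291,180) and the blue look-alikes at (164,230) and (246,322). The tray is at (442,172), with the driver (363,222) between them. By the description, the sieve is the steel one on the black mat. I'll check it in the crop.

View pics/b.png

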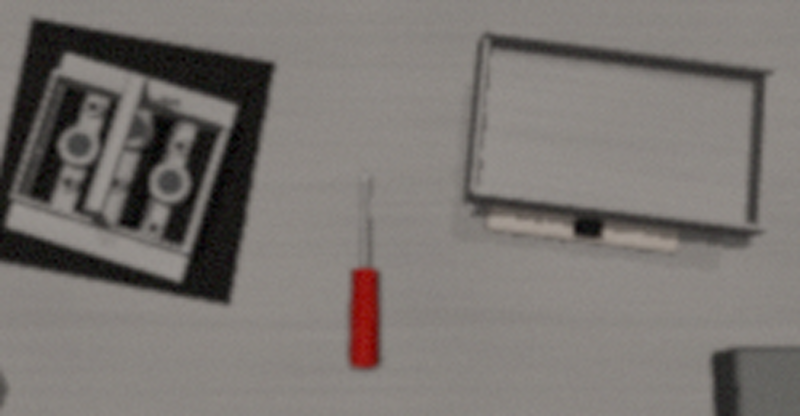

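Run:
```python
from h import *
np.set_printoptions(precision=1,suppress=True)
def pca(Q):
    Q=Q[:,:2];m=Q.mean(0);w,v=np.linalg.eigh(np.cov((Q-m).T));d=v[:,1];return m,np.degrees(np.arctan2(d[1],d[0]))%180
for cam,b,t in(("top",(245,130,340,230),(390,120,500,230)),("scene",(250,200,400,330),(180,120,280,220))):
    c=env.read_camera(cam);P=cloud(c)
    Q=P[b[1]:b[3],b[0]:b[2]].reshape(-1,3);H=Q[(Q[:,2]>97)&(Q[:,2]<125)];print(cam,"handle",pca(H),"z",np.percentile(H[:,2],[50,90]),len(H))
    Q=P[t[1]:t[3],t[0]:t[2]].reshape(-1,3);Q=Q[(Q[:,2]>70)&(Q[:,2]<145)&(Q[:,1]<-60)&(Q[:,0]>450)&(Q[:,0]<650)]
    # tray frame
    for a in [82.6]:
        r=np.radians(a);ly=np.array([np.cos(r),np.sin(r)]);lx=np.array([ly[1],-ly[0]])
        L=Q[:,:2]-[547.4,-199.9];X=L@lx;Y=L@ly
        for nm,m in(("+x",(abs(X-66)<6)&(abs(Y)<100)),("-x",(abs(X+66)<6)&(abs(Y)<100)),("+y",(abs(Y-117)<6)&(abs(X)<50)),("-y",(abs(Y+117)<6)&(abs(X)<50)),("in",(abs(X)<40)&(abs(Y)<80))):
            if m.sum()>5:
              z=Q[m,2];k=z>np.percentile(z,80)-6
              print(nm,"X",np.median(X[m][k]),"Y",np.median(Y[m][k]),"z90",np.percentile(z,[50,80,90,97]),m.sum(),"ang",pca(Q[m][k])[1])
c=env.read_camera("top");P=cloud(c);im=c["color"].max(-1)
M=P[120:250,240:345].reshape(-1,3);g=im[120:250,240:345].ravel();Q=M[(g<60)&(M[:,2]<12)]
r=cv2.minAreaRect(Q[:,:2].astype(np.float32));print("mat",r,len(Q))
```

```text
top handle (array([535.3, 208.8]), np.float64(162.20662261166254)) z [112.7 115.6] 276
+x X 65.00474915747368 Y 2.2227064410417614 z90 [ 97.4 114.9 116.8 118.5] 573 ang 82.80233356302342
-x X -67.58925679028727 Y 0.6814322202119815 z90 [106.2 116.2 117.5 119. ] 377 ang 82.58643173245703
+y X -1.9474504389618346 Y 118.2954189043213 z90 [100.1 104.9 106.3 108.2] 137 ang 172.57505272359845
-y X -0.09508724642381039 Y -114.82887019951178 z90 [ 93.7 104.3 105.5 106.8] 246 ang 172.48507723864122
in X -0.410760991823215 Y 0.4886533796115437 z90 [78.6 80.2 81.1 82. ] 1750 ang 82.48341029463958
scene handle (array([540.3, 210.2]), np.float64(161.71728031068832)) z [110.2 113.4] 321
+x X 65.12064873864247 Y 10.247202570136476 z90 [ 98.7 113.2 116.1 117.7] 312 ang 82.51542057579738
-x X -67.23593113416878 Y 5.341057990407223 z90 [ 96.7 111.8 115.9 117.4] 390 ang 82.74419622772918
+y X 2.5880911877552966 Y 118.18900976458912 z90 [ 91.3 100.5 103.4 105.2] 280 ang 172.12498234045106
-y X -0.6810725990070513 Y -115.23545777794402 z90 [ 92.2 101.8 104.  105.7] 225 ang 172.35395120733995
in X 1.3065989972362666 Y 3.5492193478918925 z90 [78.7 79.9 80.5 81.3] 685 ang 83.14273180198894
mat ((547.2361450195312, 203.32577514648438), (216.3667449951172, 216.123779296875), 79.35020446777344) 2979
```

The crop shows the steel sieve with a silver bridge handle at crop (118,150). Caps are at (78,142), (138,128) and (170,182), with small nuts on the bars, so the choice is confirmed. The tray is at (615,140) and its wall tops are at z≈116.

```bash
cat >> h.py <<'E'
def go(x,y,z,yawdeg):
    s=env.state();R=s["tcp_rot"];p=s["eef_pos"];ya=np.degrees(R[2])
    wz=(ya-yawdeg+90)%180-90; f=np.radians(ya-wz)
    d=np.array([x,y,z])-p
    print("p",np.round(p,1),"rpy deg",np.round(np.degrees(R),2),"F",np.round(s["ft_force"],1),"t",s["t"],"open",round(s["opening"]*95.1,1))
    print("wz %.2f then tool shift %.1f %.1f %.1f"%(wz,d[0]*np.cos(f)+d[1]*np.sin(f),d[0]*np.sin(f)-d[1]*np.cos(f),-d[2]))
E
python3 -c "
from h import *
go(537,209.2,230,-17.9)"
```

```text
p [201.8 591.6 292.2] rpy deg [179.99   0.   161.16] F [-0.5 -0.5  0. ] t 1.3 open 95.1
wz -0.94 then tool shift -436.5 -260.8 62.2
```

Emit:
jog_arm(motion=[[0,0,-0.94,0,0,0,95],[0,0,0,-48.5,-29,0,95],[0,0,0,-48.5,-29,0,95],[0,0,0,-48.5,-29,0,95],[0,0,0,-48.5,-29,0,95],[0,0,0,-48.5,-29,0,95],[0,0,0,-48.5,-29,15,95],[0,0,0,-48.5,-29,15,95],[0,0,0,-48.5,-29,15,95],[0,0,0,-48.5,-29,15,95]])

```text
t: 2.55
eef_pos: [538.1, 207.5, 231.9]
tcp_rot: [3.141, 0.0, 2.83]
ft_force: [-0.2, 0.4, 0.1]
opening: 0.996
grip_force: 0.0
```

Emit:
jog_arm(motion=[[0,0,0,0,0,0,95],[0,0,0,0,0,0,95]])

```text
t: 2.8
eef_pos: [536.7, 209.1, 232.2]
tcp_rot: [-3.142, -0.0, 2.829]
ft_force: [0.3, 0.5, 0.1]
opening: 0.999
grip_force: 0.0
```

```bash
python3 -c "
from h import *
go(537,209.2,163,-17.9)
s=env.read_camera('scene');save(s,'c.png',(240,150,400,310),3.5)"
```

```text
p [536.7 209.1 232.2] rpy deg [-1.8000e+02 -2.0000e-02  1.6209e+02] F [0.3 0.5 0.1] t 2.8 open 95.0
wz -0.01 then tool shift -0.2 0.2 69.2
```

View pics/c.png

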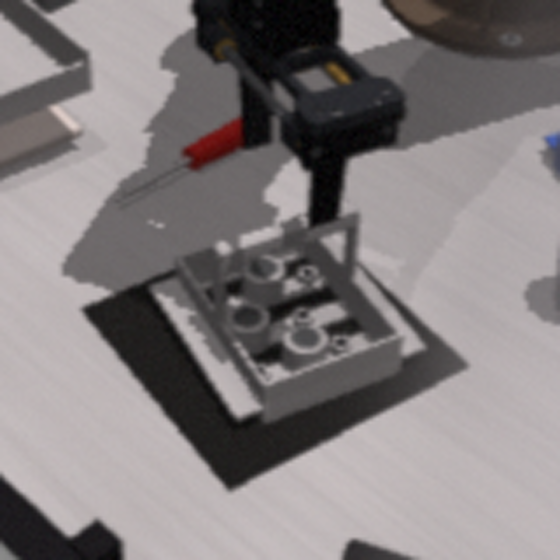

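The gripper straddles the handle (crop ≈(290,225)). I'll go down and close.

Emit:
jog_arm(motion=[[0,0,0,0,0,25,95],[0,0,0,0,0,25,95],[0,0,0,0,0,13,95],[0,0,0,0,0,6,95],[0,0,0,0,0,0,50],[0,0,0,0,0,0,24],[0,0,0,0,0,0,22],[0,0,0,0,0,0,10],[0,0,0,0,0,0,5],[0,0,0,0,0,0,5]])

```text
t: 4.1
eef_pos: [537.0, 209.0, 163.3]
tcp_rot: [3.141, 0.0, 2.829]
ft_force: [0.3, 0.2, 0.5]
opening: 0.427
grip_force: 0.0
```

Emit:
jog_arm(motion=[[0,0,0,0,0,0,5],[0,0,0,0,0,0,5]])

```text
t: 4.35
eef_pos: [537.0, 209.0, 163.2]
tcp_rot: [3.142, -0.0, 2.829]
ft_force: [0.1, -0.8, -1.0]
opening: 0.216
grip_force: 0.0
```

Emit:
jog_arm(motion=[[0,0,0,0,0,0,5],[0,0,0,0,0,0,5],[0,0,0,0,0,0,5]])

```text
t: 4.72
eef_pos: [536.8, 208.8, 163.2]
tcp_rot: [-3.141, -0.0, 2.829]
ft_force: [-2.1, -5.4, 1.8]
opening: 0.142
grip_force: 30.0
```

Emit:
jog_arm(motion=[[0,0,0,0,0,-5,5],[0,0,0,0,0,-12,5],[0,0,0,0,0,-20,5],[0,0,-1,0,0,-27,5],[0,0,-2,0,0,-30,5],[0,0,-2.25,0,0,-26,5],[0,0,-2.25,0,0,-18,5],[0,0,-2,0,0,-10,5],[0,0,-1,0,0,-4,5],[0,0,0,0,0,0,5]])

```text
t: 5.98
eef_pos: [536.8, 209.0, 314.9]
tcp_rot: [-3.141, -0.001, 3.012]
ft_force: [-0.0, 0.1, -7.3]
opening: 0.147
grip_force: 30.0
```

```bash
python3 -c "
from h import *
go(546.4,-198.2,312,-7.4)"
```

```text
p [536.8 209.  314.9] rpy deg [-1.7999e+02 -3.0000e-02  1.7259e+02] F [-0.   0.1 -7.3] t 5.975 open 14.0
wz -0.01 then tool shift -61.9 -402.6 2.9
```

Emit:
jog_arm(motion=[[0,0,0,-0.9,-6,0,5],[0,0,0,-2,-13,0,5],[0,0,0,-3.1,-20,0,5],[0,0,0,-4.15,-27,0,5],[0,0,0,-5.2,-34,0,5],[0,0,0,-6.2,-40.5,0,5],[0,0,0,-6.2,-40.5,0,5],[0,0,0,-6.2,-40.5,0,5],[0,0,0,-6.2,-40.5,0,5],[0,0,0,-6.2,-40.5,0,5]])

```text
t: 7.22
eef_pos: [543.3, -99.5, 315.3]
tcp_rot: [-3.142, 0.0, 3.012]
ft_force: [0.2, -0.2, -8.1]
opening: 0.146
grip_force: 30.0
```

Emit:
jog_arm(motion=[[0,0,0,-5.2,-34,0,5],[0,0,0,-4.2,-27,0,5],[0,0,0,-3.1,-20,0,5],[0,0,0,-2.1,-13,0,5],[0,0,0,-0.9,-6,0,5],[0,0,0,0,0,0,5],[0,0,0,0,0,0,5]])

```text
t: 8.1
eef_pos: [546.5, -197.4, 315.2]
tcp_rot: [3.141, -0.0, 3.013]
ft_force: [-0.0, 0.9, -6.9]
opening: 0.145
grip_force: 30.0
```

Run:
```python
from h import *
np.set_printoptions(precision=1,suppress=True)
go(546.4,-198.2,261,-7.4)
for cam in("top","scene"):
    c=env.read_camera(cam);P=cloud(c);Q=P.reshape(-1,3)
    r=np.radians(82.6);ly=np.array([np.cos(r),np.sin(r)]);lx=np.array([ly[1],-ly[0]])
    L=Q[:,:2]-[546.4,-198.2];X=L@lx;Y=L@ly;Z=Q[:,2]
    near=(abs(X)<90)&(abs(Y)<135)
    for lo,hi in((162,174),(185,200),(100,121)):
        m=near&(Z>lo)&(Z<hi)
        if m.sum()>20:
            r=cv2.minAreaRect(np.c_[X,Y][m].astype(np.float32));print(cam,lo,m.sum(),np.round(r[0],1),np.round(r[1],1),round(r[2],1),np.median(Z[m]))
s=c
save(s,'d.png',(150,80,330,230),3.5)
```

```text
p [ 546.5 -197.4  315.2] rpy deg [180.   -0.  172.6] F [-0.   0.9 -6.9] t 8.1 open 13.8
wz 0.04 then tool shift -0.0 -0.8 54.2
top 162 507 [ 1.4 18.6] [162.7 124.8] 0.1 171.15559083901792
top 185 398 [ 0.7 19.1] [123.3 117.6] 89.8 189.8866307541835
top 100 298 [ 0.8 38.1] [138.6 162.2] 0.1 107.79687851224514
scene 162 436 [-1.5  3. ] [163.6 161.6] 89.5 170.49259727046768
scene 185 556 [-0.9  2.5] [161.  118.5] 90.0 189.83782063279506
scene 100 398 [-1.1 -0.7] [138.7 243.1] 0.1 107.09383916002253
```

View pics/d.png

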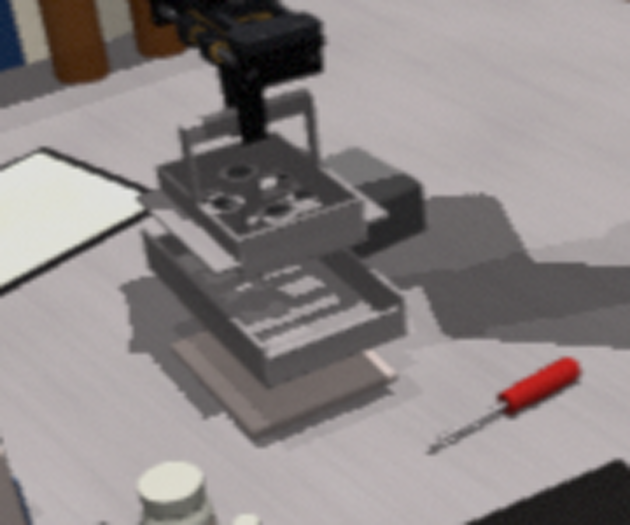

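The sieve hangs level over the tray (crop ≈(265,215)), aligned to about 1–2 mm, with no part lost. I'll lower it now.

Emit:
jog_arm(motion=[[0,0,0,0,-0.8,5,5],[0,0,0,0,0,10,5],[0,0,0,0,0,13,5],[0,0,0,0,0,10,5],[0,0,0,0,0,6,5],[0,0,0,0,0,2,5],[0,0,0,0,0,1,5],[0,0,0,0,0,0,5]])

```text
t: 9.2
eef_pos: [546.4, -198.9, 268.5]
tcp_rot: [-3.142, 0.001, 3.012]
ft_force: [0.5, -0.1, -7.7]
opening: 0.145
grip_force: 30.0
```

Emit:
jog_arm(motion=[[0,0,0,0,0,0.7,5],[0,0,0,0,0,0.7,5],[0,0,0,0,0,0.6,5],[0,0,0,0,0,0,5]])

```text
t: 9.7
eef_pos: [546.4, -198.9, 266.2]
tcp_rot: [3.141, -0.0, 3.012]
ft_force: [0.0, 0.7, -7.4]
opening: 0.142
grip_force: 30.0
```

Emit:
jog_arm(motion=[[0,0,0,0,0,0.7,5],[0,0,0,0,0,0.7,5],[0,0,0,0,0,0.6,5],[0,0,0,0,0,0,5]])

```text
t: 10.2
eef_pos: [546.4, -198.9, 264.2]
tcp_rot: [3.141, -0.0, 3.012]
ft_force: [0.1, 0.9, -7.3]
opening: 0.143
grip_force: 30.0
```

Emit:
jog_arm(motion=[[0,0,0,0,0,0.5,5],[0,0,0,0,0,0.5,5],[0,0,0,0,0,0,5]])

```text
t: 10.58
eef_pos: [546.4, -198.9, 263.2]
tcp_rot: [3.141, -0.0, 3.012]
ft_force: [-0.4, 0.5, -7.7]
opening: 0.146
grip_force: 30.0
```

Emit:
jog_arm(motion=[[0,0,0,0,0,0.5,5],[0,0,0,0,0,0.5,5],[0,0,0,0,0,0,5]])

```text
t: 10.95
eef_pos: [546.3, -198.9, 262.2]
tcp_rot: [3.141, -0.0, 3.012]
ft_force: [-0.3, 0.1, -8.0]
opening: 0.145
grip_force: 30.0
```

Emit:
jog_arm(motion=[[0,0,0,0,0,0.4,5],[0,0,0,0,0,0.4,5],[0,0,0,0,0,0,5]])

```text
t: 11.32
eef_pos: [546.4, -198.9, 261.6]
tcp_rot: [3.142, 0.0, 3.013]
ft_force: [-0.2, 0.9, -5.8]
opening: 0.146
grip_force: 30.0
```

Emit:
jog_arm(motion=[[0,0,0,0,0,0.3,5],[0,0,0,0,0,0.2,5],[0,0,0,0,0,0,5]])

```text
t: 11.7
eef_pos: [546.4, -198.9, 261.2]
tcp_rot: [-3.142, 0.0, 3.013]
ft_force: [-1.3, 1.2, -1.7]
opening: 0.145
grip_force: 30.0
```

Emit:
jog_arm(motion=[[0,0,0,0,0,0.2,5],[0,0,0,0,-10,0,5],[0,0,0,0,20,0,5],[0,0,0,0,-20,0,5],[0,0,0,0,20,0,5],[0,0,0,0,-20,0,5],[0,0,0,0,20,0,5],[0,0,0,0,-20,0,5],[0,0,0,0,10,0,5],[0,0,0,0,0,0,5]])

```text
t: 12.95
eef_pos: [546.6, -198.9, 261.0]
tcp_rot: [-3.141, 0.001, 3.013]
ft_force: [0.9, -1.1, 0.8]
opening: 0.146
grip_force: 30.0
```

Run:
```python
from h import *
go(546.4,-198.2,261,-7.4)
s=env.read_camera("scene");t=env.read_camera("top")
f=lambda c,b,z:cv2.resize(c["color"][b[1]:b[3],b[0]:b[2],::-1],(z,z*(b[3]-b[1])//(b[2]-b[0])),interpolation=cv2.INTER_CUBIC)
A=f(s,(180,110,280,200),600)
cv2.imwrite("pics/e.png",A)
print([(round(r["score"],2),r["location"]) for r in env.recognise("scene","nut1_center")],[(round(r["score"],2),r["location"]) for r in env.recognise("top","nut1_center")])
```

```text
p [ 546.6 -198.9  261. ] rpy deg [-1.7997e+02  6.0000e-02  1.7262e+02] F [ 0.9 -1.1  0.8] t 12.95 open 13.9
wz 0.02 then tool shift 0.3 0.7 0.0
[(0.22, [226.8, 150.2])] [(0.21, [382.9, 108.2]), (0.17, [409.2, 160.4])]
```

View pics/e.png

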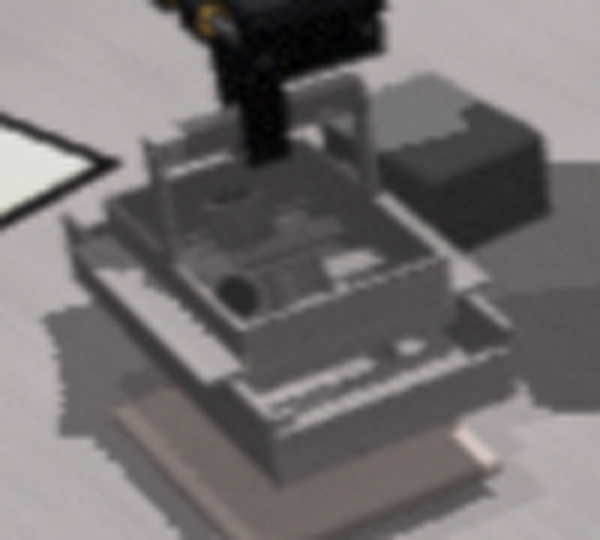

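The picture shows one nut in the tray (crop (410,345)) and a cap toppled inside the sieve (255,285). The rest is hidden in shade, so I'll keep shaking.

Emit:
jog_arm(motion=[[0,0,0,0,-11,0,5],[0,0,0,0,22,0,5],[0,0,0,0,-22,0,5],[0,0,0,0,22,0,5],[0,0,0,0,-22,0,5],[0,0,0,0,22,0,5],[0,0,0,0,-22,0,5],[0,0,0,0,22,0,5],[0,0,0,0,-11,0,5],[0,0,0,0,0,0,5]])

```text
t: 14.4
eef_pos: [546.3, -198.8, 260.8]
tcp_rot: [3.141, -0.0, 3.012]
ft_force: [-0.1, 1.4, 2.7]
opening: 0.145
grip_force: 30.0
```

Emit:
jog_arm(motion=[[0,0,0,0,-11,0,5],[0,0,0,0,22,0,5],[0,0,0,0,-22,0,5],[0,0,0,0,22,0,5],[0,0,0,0,-22,0,5],[0,0,0,0,22,0,5],[0,0,0,0,-22,0,5],[0,0,0,0,22,0,5],[0,0,0,0,-11,0,5],[0,0,0,0,0,0,5]])

```text
t: 15.65
eef_pos: [546.3, -198.9, 260.7]
tcp_rot: [3.141, -0.0, 3.012]
ft_force: [-0.1, 2.0, 3.3]
opening: 0.145
grip_force: 30.0
```

Run:
```python
from h import *
go(546.4,-198.2,261,-7.4)
f=lambda c,b,z:cv2.resize(c["color"][b[1]:b[3],b[0]:b[2],::-1],(z,z*(b[3]-b[1])//(b[2]-b[0])),interpolation=cv2.INTER_CUBIC)
g=lambda A:(255*(A/255.)**.55).astype(np.uint8)
mean=lambda n:{"color":np.mean([env.read_camera(n)["color"] for _ in range(6)],0).astype(np.float32)}
A=g(f(mean("scene"),(190,120,270,190),440).clip(0,255));B=g(f(mean("top"),(390,130,490,220),350).clip(0,255))
h=max(A.shape[0],B.shape[0]);pad=lambda I:np.pad(I,((0,h-I.shape[0]),(0,0),(0,0)))
cv2.imwrite("pics/f.png",np.hstack([pad(A),pad(B)]))
```

```text
p [ 546.3 -198.9  260.7] rpy deg [179.99  -0.   172.59] F [-0.1  2.   3.3] t 15.65 open 13.8
wz -0.01 then tool shift 0.0 0.7 -0.3
```

View pics/f.png

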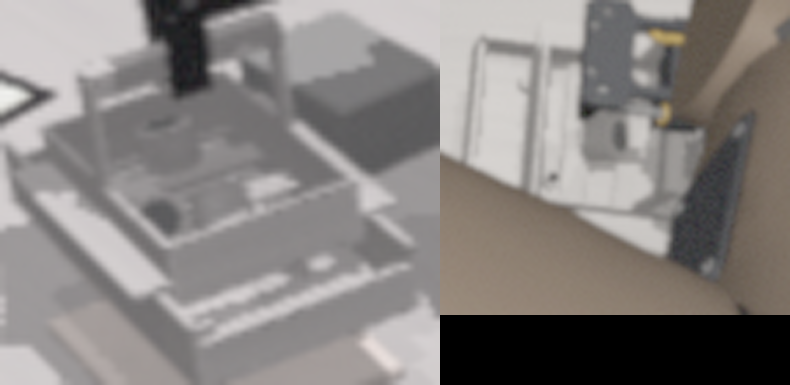

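Emit:
jog_arm(motion=[[0,0,0,0,-14,-0.3,5],[0,0,0,0,28,0,5],[0,0,0,0,-28,0,5],[0,0,0,0,28,0,5],[0,0,0,0,-28,0,5],[0,0,0,0,28,0,5],[0,0,0,0,-28,0,5],[0,0,0,0,28,0,5],[0,0,0,0,-14,0,5],[0,0,0,0,0,0,5]])

```text
t: 17.5
eef_pos: [546.4, -199.3, 260.9]
tcp_rot: [-3.141, 0.0, 3.012]
ft_force: [-1.3, -0.9, 2.2]
opening: 0.145
grip_force: 30.0
```

Emit:
jog_arm(motion=[[0,0,0,0,-13,0,5],[0,0,0,0,13,0,5],[0,0,0,0,13,0,5],[0,0,0,0,-26,0,5],[0,0,0,0,13,0,5],[0,0,0,0,13,0,5],[0,0,0,0,-26,0,5],[0,0,0,0,26,0,5],[0,0,0,0,-13,0,5],[0,0,0,0,0,0,5]])

```text
t: 18.75
eef_pos: [546.4, -197.8, 260.9]
tcp_rot: [3.141, -0.0, 3.013]
ft_force: [-0.2, 2.4, 2.1]
opening: 0.148
grip_force: 30.0
```

Run:
```python
from h import *
go(546.4,-198.2,261,-7.4)
f=lambda c,b,z:cv2.resize(c["color"][b[1]:b[3],b[0]:b[2],::-1],(z,z*(b[3]-b[1])//(b[2]-b[0])),interpolation=cv2.INTER_CUBIC)
A=f({"color":np.mean([env.read_camera("scene")["color"] for _ in range(8)],0).astype(np.float32)},(200,130,265,185),780)
A=A.clip(0,255); A=(255*(A.clip(20,210)-20)/190)
cv2.imwrite("pics/g.png",(255*(A/255)**.5).astype(np.uint8)[:600])
```

```text
p [ 546.4 -197.8  260.9] rpy deg [ 1.7994e+02 -2.0000e-02  1.7262e+02] F [-0.2  2.4  2.1] t 18.75 open 14.1
wz 0.02 then tool shift -0.0 -0.4 -0.1
```

View pics/g.png

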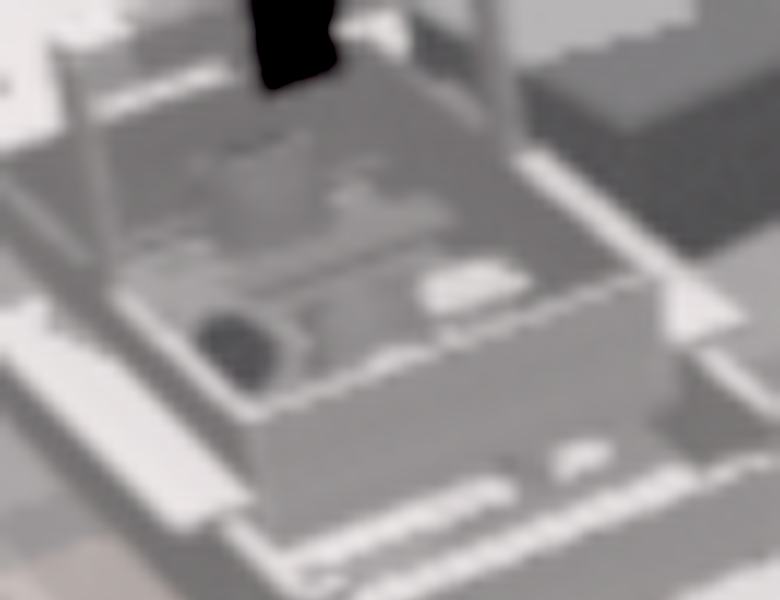

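```bash
cat > hm.py <<'E'
from h import *
def hm(cx,cy,ang,zb,n=6):
    r=np.radians(ang);lx=np.array([np.cos(r),np.sin(r)]);ly=np.array([-lx[1],lx[0]])
    cs=[env.read_camera("scene") for _ in range(n)];c=cs[0]
    c["z_map"]=np.median([k["z_map"] for k in cs],0);P=cloud(c)
    im=np.mean([k["color"] for k in cs],0)
    Q=P.reshape(-1,3);L=Q[:,:2]-[cx,cy];X=L@lx;Y=L@ly;Z=Q[:,2]-zb
    m=(abs(X)<58)&(abs(Y)<78)&(Z<60)&(Z>-45)
    G=np.full((32,24),np.nan)
    ix=((X[m]+60)//5).astype(int);iy=((Y[m]+80)//5).astype(int)
    for a,b,z in zip(iy,ix,Z[m]): G[a,b]=np.nanmax([G[a,b],z])
    print("cols x -57..57 step5; rows y; height above sieve underside")
    for a in range(31,-1,-1): print("%4d"%(a*5-77)," ".join("%3s"%("." if np.isnan(v) else int(round(v))) for v in G[a]))
E
python3 -c "
from hm import *
hm(546.4,-197.9,-7.4,101.5)"
```

```text
cols x -57..57 step5; rows y; height above sieve underside
  78  41  39  40  35  41  40  40  37  41  40  40  39  40  40  41  40  39  41  40  40  40  31  40  41
  73  38 -23  40 -24  40 -23   . -24   . -23   . -23 -25 -25 -24 -24  40   . -23 -14 -15  40   .  39
  68  40 -24   . -23 -24 -23 -23 -23 -24 -24 -23 -25 -24 -25 -23 -24 -24 -24 -24   . -15   .   .  40
  63  35 -23 -24 -24 -24 -24 -23 -24 -23 -24 -23 -12 -23 -23 -23 -24 -25 -23   .   .   .   .   .  41
  58  39 -25 -23 -23 -23 -17 -15 -22 -23 -24 -23 -24 -23 -24 -25 -23 -23 -23   .   .   .   .   .  41
  53  40 -24   . -25 -23 -20 -24 -19 -24 -22   . -23 -24 -24 -23 -24 -24   . -24 -23 -24   .   .  42
  48  41 -23 -24 -23   .   .   .   . -24 -23 -23 -24 -23 -23 -23 -22 -24 -24 -24 -23 -24   .   .  26
  43  41 -24   .   .   .   .   . -24   .   .   .  19   .   .   .   . -25   . -24   .   .   .   .  40
  38  34   .  14   .   .   .   .   .   .  20  25  26  25  19   .   .   .  17  18  16   .   .  41  39
  33  40   .   .   .   .   .   .   .   .  26  30  32  29  27  18   .  19  19  20  22  20   .   .  40
  28  39   .   .   .   .   .   
[... 1490 characters left out ...]
40   4   4   4   4   5  27  32   .  34  33  33  27   5   .   3   5   4   .   .   .   .   .  38
 -52  41   .   .   4   .   .   .  32   .   .   .  32  29   .   .   .   .   .   .   .   .   .   .  41
 -57  37   .   .   .   .   .   .  29   .  28   .  28  26   .   .   .   .   .   .   .   .   .   .  40
 -62  40  31   .   .   .   . -24 -24 -23 -22   .   .   .   .   .   .   .   .   .   .   .   .   .  38
 -67  41 -24   4 -24 -22 -23   . -23   .  24   .   .   .   .   .   .   2   .   .   .   .   .   .  40
 -72  39  37  23  22  30  29  29  40  41  33  37  38  41  36  41  38  22   .  26  41  39  40  39  40
 -77  17  40  30  28  30  24  30  35  33  41  40  41  39  38  39  41  38   .  35  36  27  41   .  25
```

Emit:
jog_arm(motion=[[0,0,0,0,-15,0,5],[0,0,0,0,30,0,5],[0,0,0,0,-30,0,5],[0,0,0,0,30,0,5],[0,0,0,0,-30,0,5],[0,0,0,0,30,0,5],[0,0,0,0,-30,0,5],[0,0,0,0,30,0,5],[0,0,0,0,-15,0,5],[0,0,0,0,0,0,5]])

```text
t: 20.7
eef_pos: [546.3, -199.8, 261.0]
tcp_rot: [-3.141, 0.0, 3.012]
ft_force: [-0.1, -2.5, 1.7]
opening: 0.144
grip_force: 30.0
```

Emit:
jog_arm(motion=[[0,0,0,0,-15,0,5],[0,0,0,0,30,0,5],[0,0,0,0,-30,0,5],[0,0,0,0,30,0,5],[0,0,0,0,-30,0,5],[0,0,0,0,30,0,5],[0,0,0,0,-30,0,5],[0,0,0,0,15,0,5],[0,0,0,0,15,0,5],[0,0,0,0,0,0,5]])

```text
t: 21.95
eef_pos: [548.4, -182.9, 261.0]
tcp_rot: [3.141, -0.0, 3.013]
ft_force: [1.1, 4.4, 1.3]
opening: 0.145
grip_force: 30.0
```

```bash
python3 -c "
from hm import *
go(546.4,-198.2,261,-7.4)
p=env.state()['eef_pos'];hm(p[0],p[1],-7.4,101.5,4)"
```

```text
p [ 548.4 -182.9  261. ] rpy deg [ 1.7995e+02 -1.0000e-02  1.7265e+02] F [1.1 4.4 1.3] t 21.95 open 13.8
wz 0.05 then tool shift 0.0 -15.5 0.0
cols x -57..57 step5; rows y; height above sieve underside
  78  28  40  34  40  39  40  32  40  40  40  33  40  35  40  39  40  36  40  41  40  40  36  40  33
  73  39   .   .   .   .   .   .   .   .   .   .   .   .   .   .   .   .   .  40   .   .   .   .  40
  68  40  36   .   .   .   .   .   .   .   .   .   .   .   .   .   .   .   .   .   .   .   .   .  41
  63  41   . -23   . -23   . -23   . -24 -25 -23 -24 -23 -23   . -23   . -12 -23 -15 -15 -15   .  41
  58  38 -24 -23 -24 -23 -24 -22 -23 -23 -23 -24 -22 -24 -23 -24 -24 -23 -24 -23   . -15   .   .  39
  53  41 -23   . -23   . -23   . -24 -24 -23 -23 -23 -24 -23 -23 -23 -23 -24 -24   .   .   .   .  41
  48  38 -23 -23 -24 -24 -26 -22 -24 -23 -24 -23 -24 -25 -23 -23 -24   . -23   .   .   .   .   .  40
  43  39   .   .   . -25   .   .   .  16  23  21  22  21   .   .   .   .   .   .   .   .   .   .  41
  38  41   .   .   .   .   .   .   .  20  24  24  29  25  17   .   .   .   .  15  15   .  
[... 1633 characters left out ...]
41   5   3   5   .   .  32   .  31  30  30   5   .   5   .   3   5   5   4   .   .   .   .  36
 -52  41   .   .   .   .  29   .  31  30  31   .   .   .   .   .   .   .   .   .   .   .   .   .  41
 -57  39   .   .   .   .   .   . -24   .   .   .   .   .   .   .   .   .   .   .   .   .   .   .  38
 -62  41   .   .   .  22 -24 -21   . -24 -24   .   .   .   .   .   .   .   .   .   .   .   .   .  39
 -67  41 -25   .   .   .   .   . -25   .   5   6   5   .   .   .   .   .   .   .   .   .   .   .  40
 -72  32  40  26  29  30  29  22  39  40  32  36  35  41  39  40  39  33   .  36  38  40  42  39  37
 -77  27  28  26   .  22  28  29  31  40  38  40  40  40  31  39  40   6   .  39  41  32  40  39   .
```

Emit:
jog_arm(motion=[[0,0,0,0,-5,0,5],[0,0,0,0,-6,0,5],[0,0,0,0,-4,0,5],[0,0,0,0,0,-1,5],[0,0,0,0,0,-4,5],[0,0,0,0,0,-11,5],[0,0,0,0,0,-18,5],[0,0,0,0,0,-25,5],[0,0,0,0,0,-25,5],[0,0,0,0,0,-18,5]])

```text
t: 23.4
eef_pos: [546.2, -198.8, 364.6]
tcp_rot: [-3.141, 0.001, 3.013]
ft_force: [0.3, -0.4, -7.9]
opening: 0.146
grip_force: 30.0
```

Emit:
jog_arm(motion=[[0,0,0,0,0,-12,5],[0,0,0,0,0,-6,5],[0,0,0,0,0,0,5],[0,0,0,0,0,0,5]])

```text
t: 23.9
eef_pos: [546.3, -198.8, 380.3]
tcp_rot: [3.141, -0.001, 3.012]
ft_force: [-0.1, 0.2, -7.0]
opening: 0.145
grip_force: 30.0
```

Run:
```python
from h import *
go(546.4,-198.2,261,-7.4)
f=lambda c,b,z:cv2.resize(c["color"][b[1]:b[3],b[0]:b[2],::-1],(z,z*(b[3]-b[1])//(b[2]-b[0])),interpolation=cv2.INTER_CUBIC)
cs=[env.read_camera("scene") for _ in range(6)]
A=f({"color":np.mean([c["color"] for c in cs],0).astype(np.float32)},(180,80,290,215),480).clip(0,255)
cv2.imwrite("pics/i.png",(255*(A/255)**.6).astype(np.uint8)[:600])
c=cs[0];c["z_map"]=np.median([k["z_map"] for k in cs],0);P=cloud(c).reshape(-1,3)
r=np.radians(-7.4);lx=np.array([np.cos(r),np.sin(r)]);ly=np.array([-lx[1],lx[0]]);L=P[:,:2]-[546.4,-198.2]
X=L@lx;Y=L@ly;Z=P[:,2]-78
m=(abs(X)<63)&(abs(Y)<114)&(abs(Z)<25);G=np.full((46,26),np.nan)
for a,b,z in zip(((Y[m]+115)//5).astype(int),((X[m]+65)//5).astype(int),Z[m]): G[a,b]=np.nanmax([G[a,b],z])
for a in range(45,-1,-1): print("%4d"%(a*5-112)," ".join("%3s"%("." if np.isnan(v) else int(round(v))) for v in G[a]))
```

```text
p [ 546.3 -198.8  380.3] rpy deg [ 1.7997e+02 -6.0000e-02  1.7260e+02] F [-0.1  0.2 -7. ] t 23.9 open 13.8
wz 0.00 then tool shift -0.1 0.6 119.3
 113   .   .   .   .   .   .   .   .  25   .   .   .   .   .   .   .   .   .   .  24   .   .   .   .   .   .
 108   .   .   .   .   .   .   .   .   .   .   .   .   .   .   .   .   .   .   .   .   .   .   .   .   .   .
 103   .   .   .   .   .   .   .   .   .   .   .   .   .   .   .   .   .   .   .   .   .   .   .   .   .   .
  98   .   .   .   .   .   .   .   .   .   .   .   .   .   .   .   .   .   .   .   .   .   .   .   .   .   .
  93   .   .   .   .   .   .   .   .   .   .   .   .   .   .   .   .   .   .   .   .   .   .   .   .   .   .
  88   .   .   .   .   .   .   .   .   .   .   .   .   .   .   .   .   .   .   .   .   .   .   .   .   .   .
  83   .   .   .   .   .   .   .   .   .   .   .   .   .   .   .   .   .   .   .   .   .   9  10   .   .   .
  78   1   .   0   1   0   .   2   1   .   1   1   0   .   1   1   1   0   1   1   .   8  10   .   . -20   .
  73   .   1   1   0   1   2   0   1   1   0   1   1   0   1   1   1   0   1   0  
[... 3359 characters left out ...]
 2   0   1   .   .   .   0   .   .   .   .   .
 -87   .  -1   .   .   .   0   1   1   1   1   0   2   1   2   1   1   .   .   .   .   0   .   .   .   .   .
 -92   0   2   .   .   .   1   .   1   2   1   0   .   2   0   2   1   2   .   1   1   1   .   .   .   .   .
 -97   .   .   .   .   1   .   0   1   .   1   1   1   0   2   .   1   .   1   .   0   1   .   .   .   .   .
-102   0   0   1   0   1   1   1   0   1   0   1   2   0   2   2   2   1   0   1   1   1   1   .   .   .   .
-107   2   1   .   1   .   1   0   1   1   1   1   2   1   .   1   1   1   0   2   .   1   2   .   .   .   .
-112   .   0   1   0   1   .   1   .   1   .   1   1   0   1   .   2   .   1   .   1   2   .   .   .   .   .
```

View pics/i.png

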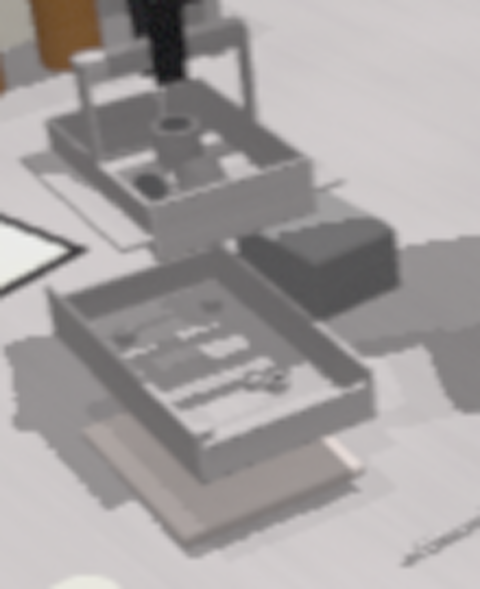

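Five bumps 9–10 mm high in the tray's height map at tray x,y = (−30,54), (−15,38), (40,75), (−43,−75) and (32,−72): all five nuts are in the tray. The sieve above, at crop (180,190), holds the three caps. I'll carry it back to the mat.

Emit:
jog_arm(motion=[[0,0,1,0,0,0,5],[0,0,1.5,0,0,0,5],[0,0,0.75,0,0,0,5]])

```text
t: 24.58
eef_pos: [546.3, -198.9, 381.0]
tcp_rot: [3.142, 0.0, 2.954]
ft_force: [0.4, -0.6, -6.3]
opening: 0.144
grip_force: 30.0
```

```bash
python3 -c "
from h import *
go(547,203,164,-10.65)"
```

```text
p [ 546.3 -198.9  381. ] rpy deg [180.     0.   169.28] F [ 0.4 -0.6 -6.3] t 24.575 open 13.7
wz -0.07 then tool shift 73.6 395.1 217.0
```

Emit:
jog_arm(motion=[[0,0,0,1.1,6,0,5],[0,0,0,2.4,13,0,5],[0,0,0,3.7,20,0,5],[0,0,0,5,27,0,5],[0,0,0,6.3,34,0,5],[0,0,0,7.3,39,0,5],[0,0,0,7.3,39,0,5],[0,0,0,7.3,39,0,5],[0,0,0,7.3,39,5,5],[0,0,0,7.3,39,12,5]])

```text
t: 25.82
eef_pos: [546.2, 103.7, 364.5]
tcp_rot: [3.141, 0.001, 2.957]
ft_force: [0.7, 0.1, -6.9]
opening: 0.145
grip_force: 30.0
```

Emit:
jog_arm(motion=[[0,0,0,6.3,34,18,5],[0,0,0,5,27,25,5],[0,0,0,3.7,20,28,5],[0,0,0,2.4,13,28,5],[0,0,0,1.1,6,28,5],[0,0,0,0,0,25,5],[0,0,0,0,0,18,5],[0,0,0,0,0,10,5],[0,0,0,0,0,5,5],[0,0,0,0,0,0,5]])

```text
t: 27.08
eef_pos: [547.1, 203.1, 179.3]
tcp_rot: [3.141, 0.0, 2.956]
ft_force: [0.0, -0.6, -7.1]
opening: 0.146
grip_force: 30.0
```

```bash
python3 -c "
from h import *
go(547,203,164,-10.65)"
```

```text
p [547.1 203.1 179.3] rpy deg [1.7999e+02 2.0000e-02 1.6936e+02] F [ 0.  -0.6 -7.1] t 27.075 open 13.9
wz 0.01 then tool shift 0.1 -0.2 15.3
```

Emit:
jog_arm(motion=[[0,0,0,0,0,4,5],[0,0,0,0,0,5,5],[0,0,0,0,0,3,5],[0,0,0,0,0,1.5,5],[0,0,0,0,0,0.8,5],[0,0,0,0,0,0,5]])

```text
t: 27.82
eef_pos: [547.1, 202.9, 164.7]
tcp_rot: [3.142, -0.0, 2.956]
ft_force: [0.2, -0.1, -6.9]
opening: 0.148
grip_force: 30.0
```

Emit:
jog_arm(motion=[[0,0,0,0,0,0.6,5],[0,0,0,0,0,0.4,5],[0,0,0,0,0,0,5]])

```text
t: 28.2
eef_pos: [547.1, 202.9, 163.7]
tcp_rot: [3.142, 0.0, 2.956]
ft_force: [0.8, 0.1, -6.2]
opening: 0.145
grip_force: 30.0
```

Emit:
jog_arm(motion=[[0,0,0,0,0,0.4,5],[0,0,0,0,0,0.2,5],[0,0,0,0,0,0,5]])

```text
t: 28.58
eef_pos: [547.1, 202.9, 163.3]
tcp_rot: [3.141, 0.0, 2.956]
ft_force: [-1.0, -0.3, -4.2]
opening: 0.143
grip_force: 30.0
```

Emit:
jog_arm(motion=[[0,0,0,0,0,0.2,5],[0,0,0,0,0,0,20],[0,0,0,0,0,0,50],[0,0,0,0,0,0,80],[0,0,0,0,0,0,80],[0,0,0,0,0,0,80],[0,0,0,0,0,0,80],[0,0,0,0,0,0,80],[0,0,0,0,0,0,80]])

```text
t: 29.7
eef_pos: [547.1, 202.9, 162.9]
tcp_rot: [3.142, 0.0, 2.956]
ft_force: [0.8, 1.1, 0.5]
opening: 0.834
grip_force: 0.0
```

Emit:
jog_arm(motion=[[0,0,0,0,0,-10,80],[0,0,0,0,0,-30,80],[0,0,0,0,0,-40,80],[0,0,0,0,0,-40,80],[0,0,0,0,0,-30,80],[0,0,0,-30,0,-10,80],[0,0,0,0,0,0,80]])

```text
t: 30.58
eef_pos: [577.6, 197.0, 324.2]
tcp_rot: [3.141, 0.002, 2.955]
ft_force: [-0.8, -0.2, -0.7]
opening: 0.839
grip_force: 0.0
```

Run:
```python
from h import *
go(547,203,164,-10.65)
c=env.read_camera("scene");save(c,"j.png",(140,110,420,310),2.8)
P=cloud(c)[200:330,250:400].reshape(-1,3);H=P[(P[:,2]>97)&(P[:,2]<125)]
print(cv2.minAreaRect(H[:,:2].astype(np.float32)),np.median(H[:,2]))
```

```text
p [577.6 197.  324.2] rpy deg [1.7994e+02 1.3000e-01 1.6931e+02] F [-0.8 -0.2 -0.7] t 30.575 open 79.8
wz -0.04 then tool shift 31.2 0.2 160.2
((546.54541015625, 205.18162536621094), (15.489341735839844, 117.00413513183594), 79.58988952636719) 110.24854100299086
```

View pics/j.png

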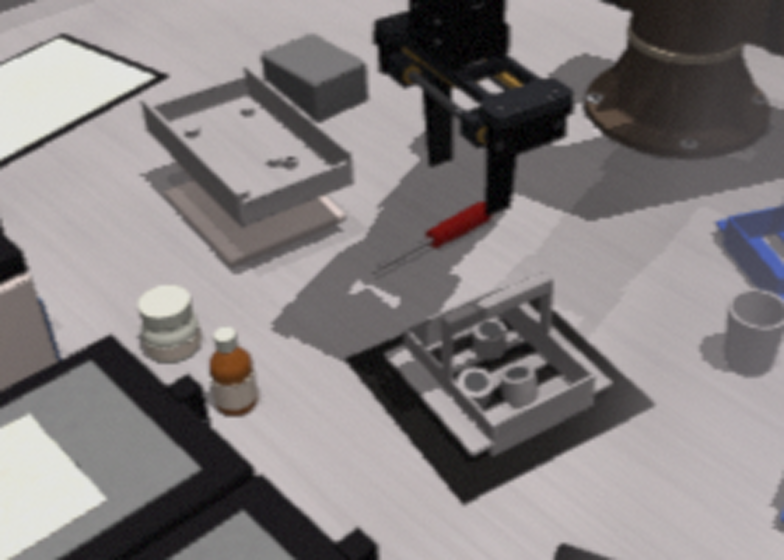

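The sieve stands on the middle of the mat (≈(500,380)) with three caps in it. The nuts are in the tray (≈(190,130), (245,112), (275,162), (290,160), (245,195)), and the other things look undisturbed.

```bash
python3 -c "
from cell import env
print(env.job_done())"
```

```text
the job is handed in; nothing more can be done
None
```

The job is handed in: all five nuts are in the tray, the sieve with its three caps is back on the middle of the mat, and the arm is clear of everything, at about 31 s on the clock. Two of the caps tipped over inside the sieve during shaking, and I lifted it off the tray once to count the nuts.

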